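# Draw a flat-pack riser's leg tight with its cam lock

## Task

Finish the flat-pack riser that lies upside down on the sink cover: gently slide the loose leg in along its dowels until you feel its bolt head stop inside the cam, then take the screwdriver from its hole and with it turn the cam clockwise until the leg is drawn flush against the board and the joint is snug, without forcing it. Stand the screwdriver back in the same hole, fully down, and leave the leg upright and clamped and the other things where they are.

Things in the scene. Friction and masses are not known exactly. Their poses are not given: they have to be found in the camera images.
- board: Riser's pale wooden board, 180 x 260 x 30 mm, face down on a grey mat; does not move. Origin: under its centre, on the sink cover; x across, y along it to its open end, z up. Board: x +-90, y +-130, z 2 to 32 mm. The mat's top (z = 2 mm) carries the loose leg. Open end (y = +130 mm): 16 mm bolt bore, two 10.5 mm dowel holes. A like leg is already fitted at y = -130 to -154 mm, up to z = 84 mm.
- leg: Loose leg: pale wooden panel 170 (x) x 24 (y) x 80 mm (z), two 2 mm rubber feet on top at x = +-60 mm; 0.2 to 0.35 kg. Stands across the board's open end, axes as the board's; slides along the board's -y. Origin: centre of its underside. From its inner (-y) face stick two 8 mm dowels, already started in their holes, and the cam bolt (head 12 mm wide), screwed in by hand: its length is unknown by +-1.3 mm.
- leg_face (a point): Point on the leg's inner face at the bolt. Its y in board_edge's frame is the open gap: 13 to 20 mm at the start, 0 when flush. Slid in with the cam open, the bolt head stops against the cam's hub at a gap of 0.5 to 3.2 mm (depends on the bolt, so it has to be felt: dragging takes 1 to 8 N and may stick, the stop is hard; over 40 N spoils bolt or cam). Left more than 2 mm short of that stop, the cam may miss it.
- leg_grip (a point): Middle of the leg's thickness, 12 mm below its top edge, between the feet: pinch it here from above, across the 24 mm thickness (along y).
- board_edge (a point): Middle of the board's open end at the bolt bore, 17 mm above the board's origin; axes as the board's.
- cam: Cam that shall lock the loose leg, a grey metal disc 34 mm wide, flush in the board at board x = 0, y = 96 mm, face at z = 31.5 mm. Origin on its axis, at the board origin's height. It turns about z only; its y axis (the arrow on its face) points along the board's +y when open (start: up to 0.08 rad clockwise of it) and it closes clockwise seen from above. (The disc at y = -96 mm is the fitted leg's.)
- cam_slot (a point): Centre of the floor of the cam's slot, which turns with the cam: 15 mm long (this point's x axis), 4.4 mm wide (y), 6 mm deep, with a bevelled rim. The cam turns with 0.1 N m while free, takes the bolt head after 0.3 to 0.6 rad and has the leg flush after 0.9 to 1.5 rad (depends on the bolt). From there the torque climbs by 0.8 N m per rad: snug is 0.2 N m (bolt pull about 18 N; 40 N, near 0.3 N m, spoils it); it holds by itself.
- driver: Stubby screwdriver, orange handle, 112 mm, 0.09 kg, upright in its hole. Origin: middle of the blade's tip edge; z up the handle. Flat blade 12 mm wide (x), 2.4 mm thick (y); 10 mm shaft up to a 22 mm collar at z = 26 mm; round handle 26 mm thick from z = 50 to 105 mm. Seated in the cam, its origin lies at cam_slot, with about 0.2 rad of play about z.
- driver_grip (a point): Point on the handle's axis, 84 mm above the blade's tip: grip it here from above, in any yaw.
- park_hole (a point): Mouth (on the board's top) of the hole in which the screwdriver stands: 14.5 mm wide, 28 mm deep, upright. Parked, the collar rests on the board, the blade's tip 26 mm below this point, in any yaw. An empty twin hole lies 80 mm farther along the board's x.
- salt: Bystander: steel and glass shaker, 44 x 44 x 89 mm, standing on the sink cover; origin at its underside.
- pepper: Bystander: a second, like shaker, 44 x 44 x 89 mm; origin at its underside.
- spoon_rest: Bystander: small blue and white boat-shaped dish, 38 x 68 x 16 mm; origin at its underside.
- match_box: Bystander: paper match box, 34 x 54 x 14 mm; origin at its underside.

How it is judged:
By the outcome, as a careful person would: the job done as asked, in the order asked, and still so for the second after the job is handed in, with the robot touching nothing.
It also fails if it takes over 70 s, if anything falls off the work surface, if the arm or the gripper's body presses on something with over 40 N, if the wrist force passes 120 N, or if a joint passes its speed limit or range.

## Robot

A 7-joint arm with a two-finger parallel gripper is mounted at the origin on a cart in front of the work surface, level with it; the furniture and walls round the work are solid. World frame = base frame: x ahead of the robot, y to its left, z up, the work surface at z = 0. Lengths are in m, angles in rad, forces in N, time in s.
With the tool pointing down it reaches from about 0.4 to 0.85 m from the base axis. Payload 10.4 kg.
Tool frame: the origin (TCP) lies between the finger pads; the fingertips stand 22 mm ahead of it and the grasp point (between the pads) lies 3 mm ahead of it; z points along the fingers, y is the line along which they close (so a half turn about z gives the same grasp; the last joint's range is limited). The gripper opens to 85 mm and grips with 20 to 120 N. Pads are 22 mm wide; open, the fingers measure 114 mm over their backs; the gripper's body (76 mm by 85 mm) begins 54 mm behind the grasp point. The pads swing forward as they close: fully open they stand 13 mm farther back than shut.
Start: joints at [-1.156, 0.332, -0.065, 1.46, 0.022, 1.35, -0.088], TCP at [0.265, 0.566, 0.253] pointing down, gripper open.
Joint ranges: [-2.6, 2.6], [-0.5, 2.12], [-1.47, 1.34], [0.16, 2.42], [-1.27, 4.41], [0.06, 2.06], [-2.6, 2.6]. Speed limits (rad/s): [2.22, 2.22, 2.79, 2.79, 3.14, 3.14, 3.14].

## Interface

Orientations are given as a unit quaternion [x, y, z, w].
In Python, from workcell import manip, camera, ticket, boxes_of, outline_of gives the robot as it stands.
- The arm moves only by the tool carry_out, never from a script. Its argument "deltas" is a list of rows, each a list of 5 numbers: the shift along the tool's x, y, z as a fraction of full scale, then the turn about the tool's z as a fraction of full scale, then the opening, from -1 (shut) to 1 (fully open), so that 0 is half open. In form: [[tx, ty, tz, spin, gripper], ...]. A call has 1 to 20 rows; each row is the pose to reach, as a shift and turn from the pose commanded when the call began, along the tool's axes at that moment; what a row does not reach only later rows make up. Full scale, the value 1, is 150 mm for a shift and 30 degrees for a turn. A row lasts 1/8 s, in which the tool goes at most 62.5 mm and 10.7 degrees, less where a joint would pass 70% of its speed; a pose out of reach is approached as far as the arm can. A call with a number of a shift or a turn outside -1 to 1 is refused whole. A call with a gripper value outside its range is refused whole. The fingers move at their own pace and stop on an object; "force" is the grip in N (left out, the last holds). Time passes only in rows, so rows that repeat a pose let the fingers close. It gives the time, the measured TCP pose, the force, the opening and the grip force at its end, in the units of the state.
- manip.get_obs(): the state, without advancing time (a new reading comes with each control period).
- camera(name): name is "side" or "top"; returns a dict with "img" (480x640x3 uint8, red, green, blue), "depth" (480x640 float32, m along the optical axis (not along the pixel's ray), 0 where there is no reading), "vertical_fov" (degrees; the focal length in pixels is half the picture's height over the tangent of half this angle, whatever the lens; pixels are square), "cx", "cy" (the principal point, pixels), "k1" (the pictures are not rectified: a ray, as slopes to the right and down, at radius r is drawn at 1 + k1 r^2 times it, then the intrinsics apply), "R" (3x3) and "t" (3): a world point X has camera coordinates R X + t. Camera axes: x right, y down, z forward; pixel columns grow to the right and rows downward; lengths in m; the calibration is good to about 2 mm. A picture is of the moment at which its call begins.
- ticket.hand_in(): hands the job in; it is judged then, once.
Trained networks look in a picture, given as the dict that the camera call returned (one of the last four; its "shot" number tells which), for a name from the list of things; names that differ only in an ending like _2 or _b are one class to them, and where a whole thing is asked for, a point or a joint stands for the part that bears it (a point fixed in the world has none). Each returns a list of dicts, best first, with "conf" (0 to 1); they miss things now and then, are a little off and sometimes report something else, mostly with a low value. They report only what shows in the picture. A call takes as long as a camera call.
- boxes_of(query, picture): "position" ([x, y, z] in m, in world coordinates, good to about 4 mm: the middle of the surface that is visible of it).
- outline_of(query, picture): "region" (480x640 bool, what is visible of it).
The state is a dict: "clock": time; "joint_pos": joint angles; "joint_velocities": joint speeds; "tau": joint torques, N m; "position": TCP position; "ee_rot": TCP orientation; "ft_force": force on the tool from outside, world axes, zero at the start; "torque": the same for the moment, N m; "grip_width": opening from 0.0 (shut) to 1.0 (fully open); "grasp_force": force on a finger pad.
Only numpy, scipy, OpenCV 4.12 (cv2) and the standard library are available. Lean on these libraries where they do the work, as an engineer would, in place of code of your own. Each camera call takes 0.05 s, during which the arm holds its last target. There are 200 camera calls.

## Working session

There is one attempt and no reset: what is moved stays moved. The work goes in short steps, Python scripts to look and compute and a tool call to move; the robot and the scene stay as the last step left them, time stands still between calls to the robot, and variables do not carry over. Pictures are saved under pics/ and viewed, at most 10 in all, crops included, and the job is handed in when it is done.

Besides the shell and the picture viewer there is one more tool, called after "Request:" by a JSON object that holds its "fn" and its "kwargs". carry_out: Moves the arm, as the interface text tells. Its arguments: {"type":"object","properties":{"deltas":{"type":"array","items":{"type":"array","items":{"type":"number"}}},"force":{"type":"number"}},"required":["deltas"]}

```bash
mkdir -p pics; ls; cat > h.py <<'E'
import numpy as np, cv2
from workcell import manip, camera, ticket, boxes_of, outline_of
def K(c):
    f=240/np.tan(np.radians(c["vertical_fov"])/2); return f
def proj(c,X):
    p=np.asarray(X)@np.array(c["R"]).T+np.array(c["t"]); s=p[...,:2]/p[...,2:]
    r2=(s**2).sum(-1,keepdims=True); s=s*(1+c["k1"]*r2)
    return s*K(c)+[c["cx"],c["cy"]]
def slopes(c,uv):
    d=(np.asarray(uv,float)-[c["cx"],c["cy"]])/K(c); s=d.copy()
    for _ in range(20): s=d/(1+c["k1"]*(s**2).sum(-1,keepdims=True))
    return s
def world(c,uv,depth):
    s=slopes(c,uv); p=np.concatenate([s,np.ones_like(s[...,:1])],-1)*np.asarray(depth)[...,None]
    return (p-np.array(c["t"]))@np.array(c["R"])
def onz(c,uv,z):
    s=slopes(c,uv); R=np.array(c["R"]); d=np.concatenate([s,np.ones_like(s[...,:1])],-1)@R
    o=-R.T@np.array(c["t"]); return o+d*((z-o[2])/d[...,2:])
def save(c,n): cv2.imwrite(n,c["img"][...,::-1])
E
python3 - <<'E'
from h import *
for n in ("top","side"):
    c=camera(n); save(c,f"pics/{n}0.png"); R=np.array(c["R"])
    print(n,c["vertical_fov"],c["k1"],-R.T@np.array(c["t"]),R.round(2).tolist())
    for q in ["board","leg","leg_face","leg_grip","board_edge","cam","cam_slot","driver","driver_grip","park_hole","salt","pepper","spoon_rest","match_box"]:
        try: print(q,[(np.round(b["position"],3).tolist(),round(b["conf"],2)) for b in boxes_of(q,c)[:3]])
        except Exception as e: print(q,e)
o=manip.get_obs(); print({k:np.round(v,3).tolist() for k,v in o.items()})
E
```

```text
pics
top 46.97336502369447 -0.16983486092901368 [ 0.35859195 -0.1296909   1.1786168 ] [[0.01, -1.0, 0.01], [-0.98, -0.01, -0.18], [0.18, -0.01, -0.98]]
board [([0.532, -0.144, 0.233], 0.96)]
leg [([0.536, 0.013, 0.281], 0.95)]
leg_face [([0.531, 0.013, 0.287], 0.78)]
leg_grip [([0.531, 0.011, 0.282], 0.97)]
board_edge [([0.529, -0.146, 0.232], 0.75), ([0.663, -0.256, 0.289], 0.3)]
cam [([0.543, -0.041, 0.228], 0.56), ([0.496, -0.158, 0.314], 0.44)]
cam_slot []
driver [([0.492, -0.162, 0.312], 0.7)]
driver_grip [([0.498, -0.156, 0.318], 0.69)]
park_hole [([0.53, -0.142, 0.228], 0.87), ([0.4, -0.282, 0.212], 0.68)]
salt [([0.662, -0.254, 0.292], 0.67)]
pepper [([0.681, -0.178, 0.285], 0.8)]
spoon_rest [([0.394, -0.196, 0.203], 0.66)]
match_box [([0.404, -0.284, 0.215], 0.75)]
side 51.732785092080874 -0.016957857445271937 [0.36177294 0.54183704 0.7822288 ] [[-0.97, -0.24, -0.02], [-0.13, 0.59, -0.8], [0.2, -0.77, -0.6]]
board [([0.533, -0.147, 0.233], 0.67), ([0.532, 0.027, 0.254], 0.44)]
leg [([0.536, 0.031, 0.255], 0.79), ([0.402, -0.278, 0.214], 0.74), ([0.498, -0.152, 0.285], 0.52)]
[... 277 characters left out ...]
0.495, -0.15, 0.288], 0.92)]
driver_grip [([0.494, -0.15, 0.285], 0.75)]
park_hole []
salt [([0.666, -0.244, 0.257], 0.84)]
pepper [([0.682, -0.168, 0.254], 0.56)]
spoon_rest [([0.394, -0.201, 0.206], 0.79), ([0.534, -0.149, 0.233], 0.72), ([0.535, 0.032, 0.254], 0.39)]
match_box [([0.404, -0.277, 0.212], 0.87)]
{'clock': 1.5, 'joint_pos': [-1.156, 0.332, -0.065, 1.46, 0.022, 1.35, -0.088], 'joint_velocities': [-0.0, 0.0, 0.001, 0.001, 0.001, 0.001, -0.0], 'tau': [0.0, -62.523, 0.049, -39.182, 0.016, 0.002, 0.0], 'position': [0.265, 0.566, 0.253], 'ee_rot': [0.217, 0.976, 0.0, -0.0], 'ft_force': [0.117, -0.776, 0.908], 'torque': [-0.01, 0.034, 0.003], 'grasp_force': 0.0, 'grip_width': 1.003}
```

View pics/top0.png

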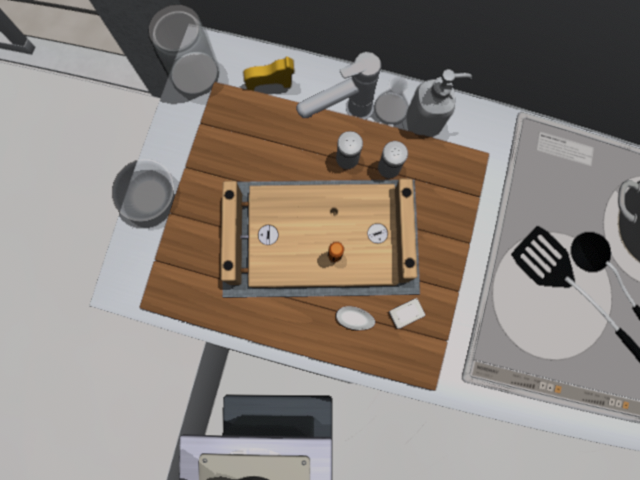

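View pics/side0.png

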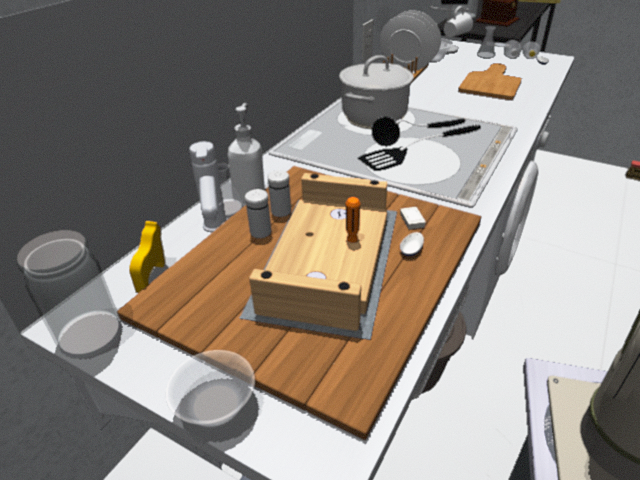

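```bash
cat > pose.py <<'E'
from h import *
vv,uu=np.mgrid[0:480,0:640]; UV=np.stack([uu,vv],-1).astype(float)
if __name__=="__main__":
  for n in ("top","side"):
    c=camera(n); W=world(c,UV,c["depth"])
    for q in ("board","leg","driver"):
        o=outline_of(q,c)
        if not o: print(n,q,"none"); continue
        m=o[0]["region"]&(c["depth"]>0); P=W[m]
        z=P[:,2]; h,e=np.histogram(z,np.arange(.18,.36,.002)); zt=e[h.argmax()]+.001
        print(n,q,o[0]["conf"],m.sum(),"peak z",zt,np.median(z[abs(z-zt)<.004]), P.min(0).round(3),P.max(0).round(3))
    # planes
    for nm,lo,hi,box in (("boardtop",.22,.245,(.42,.65,-.30,-.005)),("legtop",.272,.292,(.42,.65,-.02,.06))):
        m=(W[...,2]>lo)&(W[...,2]<hi)&(W[...,0]>box[0])&(W[...,0]<box[1])&(W[...,1]>box[2])&(W[...,1]<box[3])&(c["depth"]>0)
        m=cv2.morphologyEx(m.astype(np.uint8),cv2.MORPH_OPEN,np.ones((3,3)))
        k,l,s,_=cv2.connectedComponentsWithStats(m); i=1+s[1:,4].argmax(); P=W[l==i]
        zt=np.median(P[:,2]); A=np.c_[P[:,:2],np.ones(len(P))]
        r=cv2.minAreaRect((P[:,:2]*1000).astype(np.float32))
        print(n,nm,len(P),"z",zt,"rect",np.round(r[0],1),np.round(r[1],1),round(r[2],2), np.linalg.lstsq(A,P[:,2],rcond=None)[0].round(4))
E
python3 pose.py
python3 - <<'E'
import cv2
a=cv2.imread('pics/top0.png')[170:305,205:425]; b=cv2.imread('pics/side0.png')[165:330,235:405]
cv2.imwrite('pics/crop0.png',cv2.resize(a,None,fx=3.6,fy=3.6,interpolation=cv2.INTER_CUBIC))
E
```

```text
top board 0.98 19837 peak z 0.22900000000000004 0.22951156756079716 [ 0.429 -0.312  0.194] [0.646 0.038 0.311]
top leg 0.75 1968 peak z 0.2790000000000001 0.2793453778867948 [ 0.449 -0.005  0.2  ] [0.635 0.032 0.285]
top driver 0.76 246 peak z 0.3130000000000001 0.3138163896254061 [ 0.486 -0.17   0.233] [ 0.509 -0.147  0.32 ]
top boardtop 14628 z 0.2295485722813983 rect [ 536.9 -139.8] [178.9 264.2] 1.25 [-0.0012 -0.0016  0.23  ]
top legtop 1371 z 0.27937199072962293 rect [534.3  19.4] [169.8  24.5] 1.25 [-0.0045  0.0342  0.2811]
side board 0.68 11583 peak z 0.23100000000000004 0.23130716920934555 [ 0.43  -0.446  0.18 ] [0.648 0.046 0.285]
side leg 0.64 5021 peak z 0.2810000000000001 0.28112891345198143 [ 0.451 -0.075  0.198] [0.655 0.036 0.285]
side driver 0.6 875 peak z 0.2870000000000001 0.2865466468296012 [ 0.649 -0.278  0.2  ] [ 0.69  -0.236  0.29 ]
side boardtop 7525 z 0.2313440636466479 rect [ 539.4 -143.9] [180.9 275.1] 1.07 [ 0.0007 -0.0091  0.2299]
side legtop 1618 z 0.2808837641209533 rect [535.7  21.1] [169.8  26.6] 0.36 [ 0.0057 -0.2068  0.282 ]
```

View pics/crop0.png

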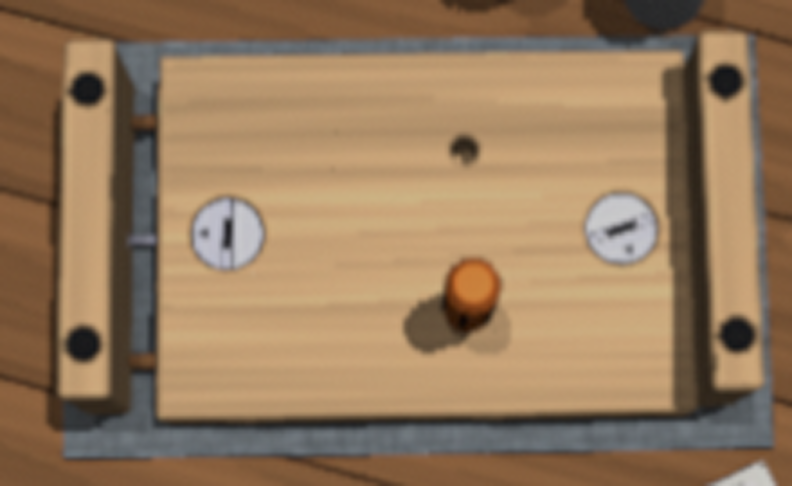

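```bash
cat > feat.py <<'E'
from h import *
from scipy.optimize import least_squares
def disc(c,guess,dark=False,r=14):
    u,v=np.round(proj(c,guess)).astype(int); im=c["img"][v-r:v+r+1,u-r:u+r+1]
    im=cv2.resize(im,None,fx=4,fy=4,interpolation=cv2.INTER_CUBIC)
    hsv=cv2.cvtColor(im,cv2.COLOR_RGB2HSV)
    m=(hsv[...,2]<70) if dark else (hsv[...,1]<50)&(hsv[...,2]>110)
    m=m.astype(np.uint8)
    if not dark: m=cv2.morphologyEx(m,cv2.MORPH_CLOSE,np.ones((17,17)))
    k,l,s,ce=cv2.connectedComponentsWithStats(m)
    i=min(range(1,k),key=lambda i:np.linalg.norm(ce[i]-2*len(m)/4)-0.02*s[i,4])
    con=max(cv2.findContours((l==i).astype(np.uint8),0,1)[0],key=len)
    ctr=cv2.fitEllipse(con)[0] if len(con)>5 else ce[i]
    return np.array([(ctr[0]+.5)/4-.5+u-r,(ctr[1]+.5)/4-.5+v-r]), s[i,4]/16
if __name__=="__main__":
    G={"cam":([.537,-.045,.2295],0),"cam2":([.537,-.235,.2295],0),"f1":([.594,.020,.282],1),"f2":([.475,.019,.282],1),"g1":([.596,-.285,.282],1),"g2":([.477,-.283,.282],1),"twin":([.577,-.15,.230],1)}
    for n in ("top","side"):
        c=camera(n)
        for k,(g,d) in G.items():
            try:
                p,a=disc(c,g,d,14 if not d else 8); print(n,k,p.round(1),round(a),onz(c,p,g[2]).round(4))
            except Exception as e: print(n,k,e)
E
python3 feat.py
```

```text
top cam [267.7 234.5] 319 [ 0.535  -0.0425  0.2295]
top cam2 [377.1 233.1] 314 [ 0.5391 -0.2341  0.2295]
top f1 [228.8 194.3] 54 [0.5936 0.0201 0.282 ]
top f2 [227.7 265.1] 60 [0.4738 0.0176 0.282 ]
top g1 [406.1 192.1] 55 [ 0.5998 -0.2785  0.282 ]
top g2 [409.3 262.5] 60 [ 0.4801 -0.281   0.282 ]
top twin [333.6 210.2] 17 [ 0.5794 -0.1575  0.23  ]
side cam [316.6 274.8] 95 [ 0.5366 -0.0513  0.2295]
side cam2 [338.5 213.7] 141 [ 0.541  -0.2337  0.2295]
side f1 [266.  274.5] 45 [0.5952 0.0215 0.282 ]
side f2 [343.6 285.7] 50 [0.4752 0.0193 0.282 ]
side g1 [314.  175.7] 16 [ 0.6009 -0.278   0.282 ]
side g2 [374.  182.2] 16 [ 0.4808 -0.2794  0.282 ]
side twin min() iterable argument is empty
```

Request:
{"fn": "carry_out", "kwargs": {"deltas": [[-0.3, -0.2, -0.98, -0.3, 0.3], [-0.6, -0.4, -0.98, -0.6, 0.3], [-1, -0.8, -0.98, -0.877, 0.3], [-1, -0.8, -0.98, -0.877, 0.3], [-1, -0.8, -0.98, -0.877, 0.3], [-1, -0.8, -0.98, -0.877, 0.3]], "force": 40}}

```text
clock: 2.75
position: [0.3501, 0.3936, 0.4007]
ee_rot: [-0.01, 1.0, 0.0, 0.0]
ft_force: [-0.4, 0.8, -0.1]
grip_width: 0.65
grasp_force: 0.0
```

Request:
{"fn": "carry_out", "kwargs": {"deltas": [[-0.33, -0.33, 0, 0, 0.0], [-0.66, -0.66, 0, 0, 0.0], [-1, -1, 0, 0, 0.0], [-1, -1, 0, 0, 0.0]]}}

```text
clock: 3.25
position: [0.5049, 0.2455, 0.399]
ee_rot: [-0.01, 1.0, -0.001, -0.001]
ft_force: [-0.4, 0.6, -0.1]
grip_width: 0.498
grasp_force: 0.0
```

Request:
{"fn": "carry_out", "kwargs": {"deltas": [[-0.1, -0.4, 0, 0, 0.0], [-0.177, -0.8, 0, 0, 0.0], [-0.177, -1, 0, 0, 0.0], [-0.177, -1, 0, 0, 0.0]]}}

```text
clock: 3.75
position: [0.5331, 0.0967, 0.3996]
ee_rot: [-0.01, 1.0, -0.0, -0.0]
ft_force: [0.8, -0.2, 0.0]
grip_width: 0.496
grasp_force: 0.0
```

Request:
{"fn": "carry_out", "kwargs": {"deltas": [[0, -0.3, 0.2, 0, 0.0], [0, -0.52, 0.4, 0, 0.0], [0, -0.52, 0.5, 0, 0.0], [0, -0.52, 0.5, 0, 0.0], [0, -0.52, 0.5, 0, 0.0]]}}

```text
clock: 4.38
position: [0.5349, 0.0218, 0.3259]
ee_rot: [-0.012, 1.0, 0.0, 0.0]
ft_force: [-0.6, -0.3, -0.6]
grip_width: 0.499
grasp_force: 0.0
```

```bash
python3 - <<'E'
from h import *
o=manip.get_obs(); print({k:np.round(o[k],4).tolist() for k in ("clock","position","ee_rot","joint_pos","ft_force","torque","grip_width")})
c=camera("side"); save(c,"pics/s1.png")
p=np.array(o["position"]); print(proj(c,p+[0,0,-.022]),proj(c,[.5345,.0196,.28]))
E
```

```text
{'clock': 4.375, 'position': [0.5349, 0.0218, 0.3259], 'ee_rot': [-0.0122, 0.9999, 0.0002, 0.0004], 'joint_pos': [-0.4328, 0.0958, 0.3333, 1.5999, -0.0319, 1.4505, 1.4982], 'ft_force': [-0.6081, -0.329, -0.5775], 'torque': [-0.0067, -0.0043, -0.0259], 'grip_width': 0.4991}
[303.41048748 269.59343946] [304.81942552 280.73139755]
```

View pics/s1.png

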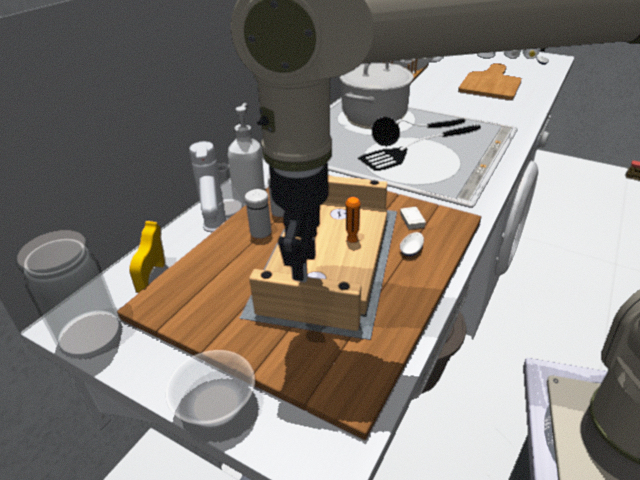

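Request:
{"fn": "carry_out", "kwargs": {"deltas": [[0, -0.008, 0.15, 0, 0.0], [0, -0.008, 0.3, 0, 0.0], [0, -0.008, 0.36, 0, 0.0], [0, -0.008, 0.36, 0, 0.0], [0, -0.008, 0.36, 0, -0.2], [0, -0.008, 0.36, 0, -0.4], [0, -0.008, 0.36, 0, -1], [0, -0.008, 0.36, 0, -1], [0, -0.008, 0.36, 0, -1], [0, -0.008, 0.36, 0, -1]], "force": 50}}

```text
clock: 5.68
position: [0.535, 0.0189, 0.2722]
ee_rot: [-0.011, 1.0, 0.0, 0.001]
ft_force: [-0.5, 2.1, 6.2]
grip_width: 0.27
grasp_force: 49.8
```

```bash
cat > st.py <<'E'
from workcell import manip
import numpy as np
o=manip.get_obs(); print({k:np.round(o[k],4).tolist() for k in ("clock","position","ee_rot","joint_pos","ft_force","torque","grip_width","grasp_force")})
E
python3 st.py
```

```text
{'clock': 5.675, 'position': [0.535, 0.0189, 0.2722], 'ee_rot': [-0.0109, 0.9999, 0.0004, 0.0008], 'joint_pos': [-0.4257, 0.1172, 0.3339, 1.6894, -0.0401, 1.34, 1.5077], 'ft_force': [-0.4754, 2.0617, 6.1655], 'torque': [0.3827, 0.11, 0.0165], 'grip_width': 0.2703, 'grasp_force': 49.8225}
```

Request:
{"fn": "carry_out", "kwargs": {"deltas": [[0, -0.006, 0, 0, -1], [0, -0.012, 0, 0, -1], [0, -0.018, 0, 0, -1], [0, -0.024, 0, 0, -1], [0, -0.03, 0, 0, -1], [0, -0.036, 0, 0, -1], [0, -0.042, 0, 0, -1], [0, -0.048, 0, 0, -1], [0, -0.054, 0, 0, -1], [0, -0.054, 0, 0, -1]]}}

```text
clock: 6.92
position: [0.5352, 0.0116, 0.2722]
ee_rot: [-0.011, 1.0, 0.001, 0.001]
ft_force: [-0.1, 4.5, 5.5]
grip_width: 0.272
grasp_force: 50.0
```

Request:
{"fn": "carry_out", "kwargs": {"deltas": [[0, -0.005, 0, 0, -1], [0, -0.01, 0, 0, -1], [0, -0.01, 0, 0, -1]]}}

```text
clock: 7.3
position: [0.5352, 0.0101, 0.2722]
ee_rot: [-0.011, 1.0, 0.001, 0.001]
ft_force: [-0.3, 2.7, 6.4]
grip_width: 0.272
grasp_force: 50.1
```

Request:
{"fn": "carry_out", "kwargs": {"deltas": [[0, -0.005, 0, 0, -1], [0, -0.005, 0, 0, -1]]}}

```text
clock: 7.55
position: [0.5353, 0.0094, 0.2722]
ee_rot: [-0.011, 1.0, 0.001, 0.001]
ft_force: [-0.3, 4.7, 6.6]
grip_width: 0.273
grasp_force: 50.1
```

Request:
{"fn": "carry_out", "kwargs": {"deltas": [[0, -0.005, 0, 0, -1], [0, -0.005, 0, 0, -1]]}}

```text
clock: 7.8
position: [0.5353, 0.0087, 0.2722]
ee_rot: [-0.011, 1.0, 0.001, 0.001]
ft_force: [-0.3, 3.7, 5.9]
grip_width: 0.275
grasp_force: 50.1
```

Request:
{"fn": "carry_out", "kwargs": {"deltas": [[0, -0.005, 0, 0, -1], [0, -0.005, 0, 0, -1]]}}

```text
clock: 8.05
position: [0.5353, 0.0079, 0.2722]
ee_rot: [-0.011, 1.0, 0.001, 0.001]
ft_force: [-0.2, 4.6, 5.4]
grip_width: 0.274
grasp_force: 50.1
```

Request:
{"fn": "carry_out", "kwargs": {"deltas": [[0, -0.005, 0, 0, -1], [0, -0.005, 0, 0, -1]]}}

```text
clock: 8.3
position: [0.5353, 0.0072, 0.2722]
ee_rot: [-0.011, 1.0, 0.001, 0.001]
ft_force: [0.5, 4.8, 4.7]
grip_width: 0.272
grasp_force: 50.1
```

Request:
{"fn": "carry_out", "kwargs": {"deltas": [[0, -0.005, 0, 0, -1], [0, -0.005, 0, 0, -1]]}}

```text
clock: 8.55
position: [0.5353, 0.0064, 0.2722]
ee_rot: [-0.011, 1.0, 0.001, 0.001]
ft_force: [0.8, 4.6, 5.5]
grip_width: 0.274
grasp_force: 50.1
```

Request:
{"fn": "carry_out", "kwargs": {"deltas": [[0, -0.005, 0, 0, -1], [0, -0.005, 0, 0, -1]]}}

```text
clock: 8.8
position: [0.5353, 0.0057, 0.2722]
ee_rot: [-0.011, 1.0, 0.001, 0.001]
ft_force: [-0.4, 4.2, 5.8]
grip_width: 0.273
grasp_force: 50.1
```

Request:
{"fn": "carry_out", "kwargs": {"deltas": [[0, -0.005, 0, 0, -1], [0, -0.005, 0, 0, -1]]}}

```text
clock: 9.05
position: [0.5354, 0.0051, 0.2722]
ee_rot: [-0.011, 1.0, 0.001, 0.001]
ft_force: [-0.5, 4.3, 4.8]
grip_width: 0.271
grasp_force: 50.1
```

```bash
python3 - <<'E'
from h import *
c=camera("top"); 
o=manip.get_obs(); print(np.round(o["position"],4),np.round(o["ft_force"],1))
save(c,"pics/t2.png")
a=c["img"][170:305,205:425][...,::-1]
cv2.imwrite('pics/t2c.png',cv2.resize(a,None,fx=3.6,fy=3.6,interpolation=cv2.INTER_CUBIC))
E
```

```text
[0.5354 0.0051 0.2722] [-0.4  5.9  4.9]
```

View pics/t2c.png

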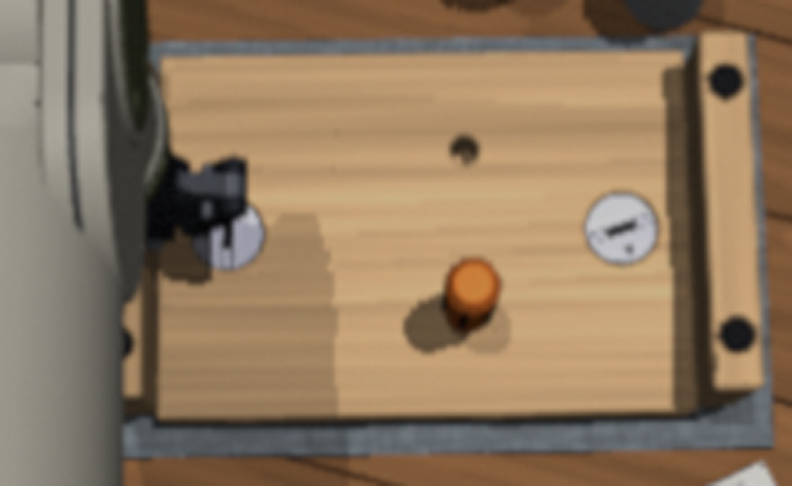

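Request:
{"fn": "carry_out", "kwargs": {"deltas": [[0, -0.004, 0, 0, -1], [0, -0.004, 0, 0, -1]]}}

```text
clock: 9.35
position: [0.5354, 0.0049, 0.2722]
ee_rot: [-0.012, 1.0, 0.001, 0.001]
ft_force: [0.3, 6.6, 5.7]
grip_width: 0.273
grasp_force: 50.1
```

Request:
{"fn": "carry_out", "kwargs": {"deltas": [[0, -0.004, 0, 0, -1], [0, -0.004, 0, 0, -1]]}}

```text
clock: 9.6
position: [0.5354, 0.0048, 0.2722]
ee_rot: [-0.012, 1.0, 0.002, 0.001]
ft_force: [0.1, 7.7, 5.7]
grip_width: 0.277
grasp_force: 50.2
```

Request:
{"fn": "carry_out", "kwargs": {"deltas": [[0, -0.006, 0, 0, -1], [0, -0.006, 0, 0, -1]]}}

```text
clock: 9.85
position: [0.5354, 0.0045, 0.2723]
ee_rot: [-0.012, 1.0, 0.002, 0.001]
ft_force: [-0.6, 9.3, 6.4]
grip_width: 0.272
grasp_force: 50.4
```

Request:
{"fn": "carry_out", "kwargs": {"deltas": [[0, -0.006, 0, 0, -1], [0, -0.006, 0, 0, -1]]}}

```text
clock: 10.1
position: [0.5354, 0.0043, 0.2723]
ee_rot: [-0.012, 1.0, 0.002, 0.001]
ft_force: [0.1, 11.5, 6.4]
grip_width: 0.27
grasp_force: 50.6
```

Request:
{"fn": "carry_out", "kwargs": {"deltas": [[0, -0.006, 0, 0, -1], [0, -0.006, 0, 0, -1]]}}

```text
clock: 10.35
position: [0.5354, 0.0041, 0.2723]
ee_rot: [-0.013, 1.0, 0.003, 0.001]
ft_force: [-1.1, 13.9, 6.3]
grip_width: 0.272
grasp_force: 50.7
```

Request:
{"fn": "carry_out", "kwargs": {"deltas": [[0, -0.008, 0, 0, -1], [0, -0.008, 0, 0, -1]]}}

```text
clock: 10.6
position: [0.5354, 0.0038, 0.2723]
ee_rot: [-0.013, 1.0, 0.003, 0.001]
ft_force: [-0.9, 16.6, 6.8]
grip_width: 0.27
grasp_force: 51.0
```

Request:
{"fn": "carry_out", "kwargs": {"deltas": [[0, 0.01, 0, 0, -1], [0, 0.02, 0, 0, -1], [0, 0.024, 0, 0, -1], [0, 0.024, 0, 0, -0.3], [0, 0.024, 0, 0, 0], [0, 0.024, 0, 0, 0], [0, 0.024, 0, 0, 0]]}}

```text
clock: 11.48
position: [0.5348, 0.0018, 0.2712]
ee_rot: [-0.01, 1.0, -0.0, -0.0]
ft_force: [-0.0, -0.4, 0.3]
grip_width: 0.503
grasp_force: 0.0
```

Request:
{"fn": "carry_out", "kwargs": {"deltas": [[0, 0, -0.2, 0, 0], [0, 0, -0.5, 0, 0], [0, 0, -0.8, 0, 0], [0, 0, -0.8, 0, 0], [0, -0.5, -0.8, 0, 0], [0, -0.8, -0.8, 0, 0], [0.27, -1, -0.8, 0, 0], [0.27, -1, -0.8, 0, 0]]}}

```text
clock: 12.48
position: [0.4952, -0.1525, 0.3911]
ee_rot: [-0.007, 1.0, 0.0, -0.0]
ft_force: [0.3, -0.6, 1.1]
grip_width: 0.498
grasp_force: 0.0
```

```bash
python3 st.py; python3 - <<'E'
from feat import *
from pose import UV
for n in ("top","side"):
    c=camera(n); save(c,f"pics/{n}3.png"); W=world(c,UV,c["depth"])
    for k,g in {"f1":[.594,.005,.282],"f2":[.475,.003,.282]}.items():
        try:
            p,a=disc(c,g,1,8); print(n,k,round(a),onz(c,p,.282).round(4))
        except Exception as e: print(e)
    # orange
    h=cv2.cvtColor(c["img"],cv2.COLOR_RGB2HSV); m=(h[...,1]>200)&(h[...,2]>90)&(W[...,2]>.25)&(abs(W[...,0]-.5)<.05)&(abs(W[...,1]+.15)<.05)
    P=W[m]; print(n,m.sum(),P.min(0).round(4),P.max(0).round(4),np.median(P,0).round(4))
    T=P[P[:,2]>.312]; print(len(T),T.mean(0).round(4) if len(T) else "", ((T.min(0)+T.max(0))/2).round(4) if len(T) else "")
    v,u=np.nonzero(m); print(u.min(),u.max(),v.min(),v.max())
E
```

```text
{'clock': 12.475, 'position': [0.4952, -0.1525, 0.3911], 'ee_rot': [-0.0074, 1.0, 0.0, -0.0001], 'joint_pos': [-0.2484, 0.0429, 0.4816, 1.5219, -0.0199, 1.5819, 1.8182], 'ft_force': [0.2536, -0.5689, 1.1431], 'torque': [-0.0098, -0.0518, 0.0181], 'grip_width': 0.4983, 'grasp_force': 0.0}
top f1 55 [0.5939 0.0064 0.282 ]
top f2 77 [0.4737 0.0022 0.282 ]Traceback (most recent call last):
  File "<stdin>", line 11, in <module>
    return umr_minimum(a, axis, None, out, keepdims, initial, where)
ValueError: zero-size array to reduction operation minimum which has no identity
```

```bash
python3 - <<'E'
from feat import *
c=camera("side")
for (n,cc) in (("top",camera("top")),("side",c)):
    im=cv2.imread(f"pics/{n}0.png")[...,::-1].copy(); h=cv2.cvtColor(im,cv2.COLOR_RGB2HSV)
    m=((h[...,1]>190)&(h[...,0]<14)&(h[...,2]>70)).astype(np.uint8)
    k,l,s,ce=cv2.connectedComponentsWithStats(m)
    for i in range(1,k):
        if s[i,4]>20: print(n,s[i],ce[i].round(1))
    if n=="top":
        print("tops",onz(cc,np.array([336.4,248.9]),.314))
c=cc
# handle axis in side: sum columns per row
i=1+s[1:,4].argmax()
for z in (.25,.26,.27,.28,.29,.30): 
    q=proj(c,np.array([.498,-.157,z])); v=int(round(q[1])); u=np.nonzero(l[v]==i)[0]; print(z,q.round(1),v,u.min() if len(u) else 0,u.max() if len(u) else 0)
E
```

```text
top [329 243  14  15  81] [335.2 251.4]
tops [ 0.49695425 -0.15967712  0.314     ]
side [346 197  14  45 244] [352.4 217.7]
0.25 [352.3 231.1] 231 348 356
0.26 [352.4 226.6] 227 354 356
0.27 [352.5 222. ] 222 349 357
0.28 [352.6 217.4] 217 347 357
0.29 [352.7 212.7] 213 347 357
0.3 [352.7 208. ] 208 347 357
```

Request:
{"fn": "carry_out", "kwargs": {"deltas": [[-0.019, -0.043, 0.0, 0, 0.1], [-0.019, -0.043, 0.2, 0, 0.1], [-0.019, -0.043, 0.45, 0, 0.1], [-0.019, -0.043, 0.667, 0, 0.1], [-0.019, -0.043, 0.667, 0, 0.1], [-0.019, -0.043, 0.667, 0, -0.2], [-0.019, -0.043, 0.667, 0, -0.4], [-0.019, -0.043, 0.667, 0, -1], [-0.019, -0.043, 0.667, 0, -1], [-0.019, -0.043, 0.667, 0, -1]], "force": 60}}

```text
clock: 13.88
position: [0.5014, -0.1557, 0.2929]
ee_rot: [-0.011, 1.0, -0.0, 0.002]
ft_force: [0.8, -2.3, 5.9]
grip_width: 0.292
grasp_force: 58.7
```

```bash
python3 st.py
```

```text
{'clock': 13.875, 'position': [0.5014, -0.1557, 0.2929], 'ee_rot': [-0.0105, 0.9999, -0.0003, 0.0016], 'joint_pos': [-0.2369, 0.08, 0.4821, 1.6893, -0.038, 1.3783, 1.8429], 'ft_force': [0.8121, -2.2623, 5.9268], 'torque': [-0.4562, -0.0919, -0.0296], 'grip_width': 0.2921, 'grasp_force': 58.7139}
```

Request:
{"fn": "carry_out", "kwargs": {"deltas": [[0, 0, -0.05, 0, -1], [0, 0, -0.12, 0, -1], [0, 0, -0.2, 0, -1], [0, 0, -0.35, 0, -1], [0, 0, -0.5, 0, -1], [0, 0, -0.5, 0, -1]]}}

```text
clock: 14.62
position: [0.5013, -0.155, 0.3682]
ee_rot: [-0.011, 1.0, 0.0, 0.002]
ft_force: [0.0, -0.5, -1.1]
grip_width: 0.286
grasp_force: 59.0
```

```bash
python3 st.py; python3 - <<'E'
from h import *
o=manip.get_obs(); p=np.array(o["position"])
c=camera("side"); q=proj(c,p+[0,0,-.087]); print("tip pred",q, "px/mm", np.linalg.norm(proj(c,p)-proj(c,p+[.01,0,0]))/10)
print([ (b["position"],b["conf"]) for b in boxes_of("driver",c)])
u,v=q.astype(int); a=c["img"][v-75:v+15,u-45:u+45][...,::-1]
cv2.imwrite('pics/s4.png',cv2.resize(a,None,fx=6,fy=6,interpolation=cv2.INTER_CUBIC))
E
```

```text
{'clock': 14.625, 'position': [0.5013, -0.155, 0.3682], 'ee_rot': [-0.0109, 0.9999, 0.0001, 0.0016], 'joint_pos': [-0.2428, 0.0578, 0.4837, 1.5551, -0.0279, 1.5323, 1.8338], 'ft_force': [0.0237, -0.5362, -1.1322], 'torque': [0.0219, 0.0329, -0.0008], 'grip_width': 0.2862, 'grasp_force': 58.9672}
tip pred [350.52087416 217.29680054] px/mm 0.5970640697190863
[([0.4951, -0.1512, 0.33], 0.62)]
```

View pics/s4.png

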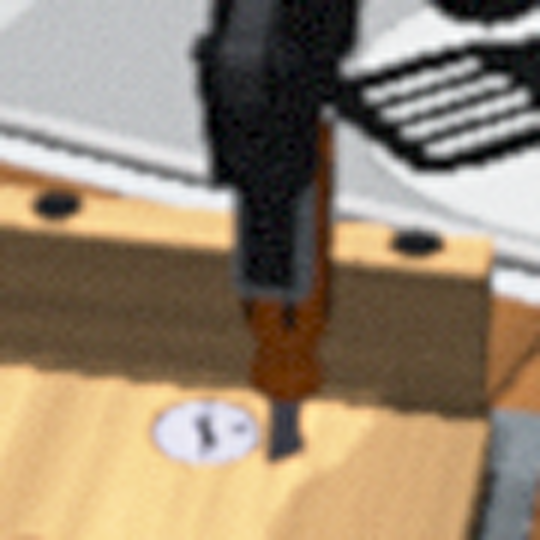

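Request:
{"fn": "carry_out", "kwargs": {"deltas": [[-0.1, 0.3, 0, 0.3, -1], [-0.2, 0.6, 0, 0.6, -1], [-0.262, 0.732, 0, 0.9, -1], [-0.262, 0.732, 0.1, 1, -1], [-0.262, 0.732, 0.2, 1, -1], [-0.262, 0.732, 0.227, 1, -1]]}}

```text
clock: 15.48
position: [0.5368, -0.0448, 0.3306]
ee_rot: [0.248, 0.969, -0.0, -0.001]
ft_force: [0.3, 0.2, -0.4]
grip_width: 0.293
grasp_force: 59.0
```

Request:
{"fn": "carry_out", "kwargs": {"deltas": [[0, 0, 0, 0.3, -1], [0, 0, 0, 0.5, -1], [0, 0, 0, 0.5, -1], [0, 0, 0, 0.5, -1]]}}

```text
clock: 15.98
position: [0.5375, -0.0447, 0.3322]
ee_rot: [0.372, 0.928, 0.0, 0.0]
ft_force: [-1.0, -0.9, 0.1]
grip_width: 0.287
grasp_force: 59.0
```

```bash
python3 st.py; cat > look.py <<'E'
from h import *
import sys
n=sys.argv[1]; z=float(sys.argv[2]) if len(sys.argv)>2 else .0889
o=manip.get_obs(); p=np.array(o["position"]); print(p)
out=[]
for cam in ("side","top"):
    fs=[camera(cam) for _ in range(3)]; c=fs[0]; im=np.mean([f["img"] for f in fs],0).astype(np.uint8)
    q=proj(c,p+[0,0,-z]); u,v=q.astype(int); print(cam,"tip pred",q.round(1),"crop origin",u-25,v-25,"slot pred",proj(c,[.5358,-.042,.2295]).round(1), proj(c,[.5358+.0075,-.042,.2295]).round(1))
    out.append(cv2.resize(im[v-25:v+25,u-25:u+25][...,::-1],None,fx=8,fy=8,interpolation=cv2.INTER_CUBIC))
cv2.imwrite(n,np.hstack(out))
E
python3 look.py pics/l5.png
```

```text
{'clock': 15.975, 'position': [0.5375, -0.0447, 0.3322], 'ee_rot': [0.3716, 0.9284, 0.0001, 0.0], 'joint_pos': [-0.3864, 0.104, 0.4214, 1.5823, -0.0429, 1.4643, 0.8468], 'ft_force': [-0.9728, -0.869, 0.0539], 'torque': [0.0132, 0.0178, -0.0516], 'grip_width': 0.2868, 'grasp_force': 58.978}
[ 0.53751417 -0.04467021  0.3322385 ]
side tip pred [314.8 271.1] crop origin 289 246 slot pred [315.7 278.6] [311.3 277.9]
top tip pred [268.3 231.7] crop origin 243 206 slot pred [267.5 234.1] [267.6 229.9]
```

View pics/l5.png

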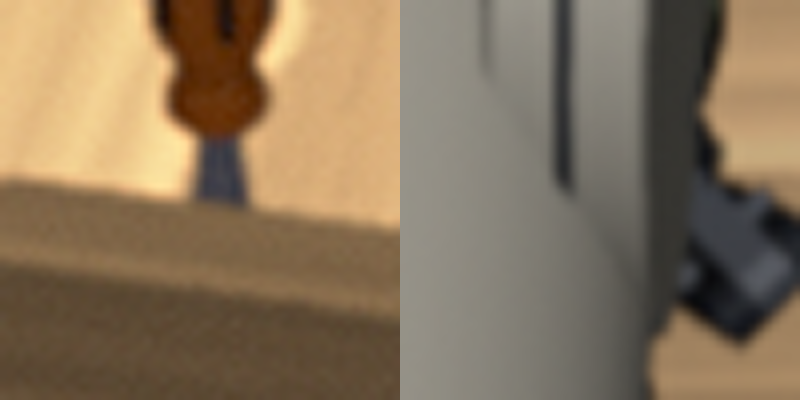

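Request:
{"fn": "carry_out", "kwargs": {"deltas": [[-0.003, 0.003, 0.04, 0, -1], [-0.003, 0.003, 0.08, 0, -1], [-0.003, 0.003, 0.1, 0, -1], [-0.003, 0.003, 0.107, 0, -1], [-0.003, 0.003, 0.107, 0, -1]]}}

```text
clock: 16.9
position: [0.5384, -0.0446, 0.3176]
ee_rot: [0.373, 0.928, 0.001, 0.001]
ft_force: [-3.4, 0.7, 10.2]
grip_width: 0.289
grasp_force: 60.5
```

```bash
python3 st.py
```

```text
{'clock': 16.9, 'position': [0.5384, -0.0446, 0.3176], 'ee_rot': [0.3728, 0.9279, 0.0006, 0.0008], 'joint_pos': [-0.3854, 0.1092, 0.421, 1.6072, -0.0455, 1.4329, 0.8463], 'ft_force': [-3.3831, 0.7107, 10.2391], 'torque': [-0.0667, 0.9446, -0.0007], 'grip_width': 0.2887, 'grasp_force': 60.5305}
```

Request:
{"fn": "carry_out", "kwargs": {"deltas": [[0, 0, 0, -0.15, -1], [0, 0, 0, -0.3, -1], [0, 0, 0, -0.3, -1]]}}

```text
clock: 17.27
position: [0.5387, -0.0443, 0.3176]
ee_rot: [0.298, 0.955, 0.001, 0.001]
ft_force: [-2.5, 0.4, 10.2]
grip_width: 0.293
grasp_force: 60.2
```

Request:
{"fn": "carry_out", "kwargs": {"deltas": [[0, 0, 0, 0.15, -1], [0, 0, 0, 0.3, -1], [0, 0, 0, 0.3, -1]]}}

```text
clock: 17.65
position: [0.5387, -0.0446, 0.3177]
ee_rot: [0.373, 0.928, 0.001, 0.001]
ft_force: [-2.9, -0.6, 9.4]
grip_width: 0.291
grasp_force: 60.2
```

Request:
{"fn": "carry_out", "kwargs": {"deltas": [[0, 0, 0, 0.15, -1], [0, 0, 0, 0.3, -1], [0, 0, 0, 0.3, -1]]}}

```text
clock: 18.02
position: [0.5387, -0.0444, 0.3175]
ee_rot: [0.445, 0.896, 0.001, 0.001]
ft_force: [-0.8, 0.8, 9.4]
grip_width: 0.289
grasp_force: 60.0
```

```bash
python3 st.py
```

```text
{'clock': 18.025, 'position': [0.5387, -0.0444, 0.3175], 'ee_rot': [0.4449, 0.8956, 0.0009, 0.001], 'joint_pos': [-0.3937, 0.1095, 0.4298, 1.6075, -0.0467, 1.432, 0.6889], 'ft_force': [-0.8384, 0.8254, 9.3952], 'torque': [0.1268, 0.3711, 0.0242], 'grip_width': 0.2885, 'grasp_force': 60.0333}
```

Request:
{"fn": "carry_out", "kwargs": {"deltas": [[0, 0, -0.1, 0, -1], [0, 0, -0.2, -0.3, -1], [0, 0, -0.24, -0.3, -1], [0, 0, -0.24, -0.3, -1]]}}

```text
clock: 18.52
position: [0.5383, -0.0445, 0.3524]
ee_rot: [0.374, 0.927, 0.0, 0.0]
ft_force: [0.4, 0.7, -2.1]
grip_width: 0.29
grasp_force: 59.1
```

```bash
python3 st.py; cat > tip.py <<'E'
from h import *
o=manip.get_obs(); p=np.array(o["position"])
fs=[camera("side") for _ in range(5)]; c=fs[0]; im=np.mean([f["img"].astype(float) for f in fs],0)
tp=p+[0,0,-.0881]; q=proj(c,tp); u,v=q.astype(int); print("pred",q.round(2))
d=im[...,2]-im[...,0]   # blue-red: blade >0ish, wood strongly negative
print("cols",u-8,"..",u+11)
for r in range(v-16,v+8): print(r,d[r,u-8:u+12].round().astype(int).tolist())
cv2.imwrite("pics/tip.png",cv2.resize(im[v-25:v+25,u-25:u+25][...,::-1].astype(np.uint8),None,fx=8,fy=8,interpolation=cv2.INTER_CUBIC))
E
python3 tip.py
```

```text
{'clock': 18.525, 'position': [0.5383, -0.0445, 0.3524], 'ee_rot': [0.3743, 0.9273, 0.0001, 0.0002], 'joint_pos': [-0.3879, 0.1015, 0.4234, 1.5436, -0.0418, 1.5051, 0.8398], 'ft_force': [0.4081, 0.6552, -2.1363], 'torque': [0.0084, -0.0046, 0.007], 'grip_width': 0.2898, 'grasp_force': 59.1022}
pred [313.94 261.36]
cols 305 .. 324
245 [-96, -95, -98, -106, -95, -74, -76, -81, -82, -82, -85, -83, -84, -76, -74, -80, -105, -102, -93, -94]
246 [-97, -96, -99, -106, -87, -72, -81, -83, -84, -84, -85, -78, -84, -77, -74, -69, -92, -104, -96, -92]
247 [-97, -95, -98, -101, -79, -75, -86, -88, -89, -85, -88, -87, -85, -88, -85, -73, -83, -107, -97, -93]
248 [-97, -98, -101, -96, -74, -81, -86, -90, -95, -92, -92, -92, -92, -93, -90, -78, -77, -107, -98, -93]
249 [-95, -97, -103, -95, -73, -84, -89, -87, -91, -88, -92, -94, -90, -90, -90, -80, -79, -107, -97, -93]
250 [-95, -97, -101, -98, -79, -75, -87, -93, -90, -93, -93, -97, -93, -93, -82, -75, -91, -106, -97, -93]
251 [-97, -98, -100, -102, -89, -77, -82, -88, -97, -95, -96, -94, -92, -88, -80, -81, -106, -99, -94, -94]
252 [-99, -98, -9
[... 1040 characters left out ...]
 -98, -77, -52, -37, -28, -22, -21, -53, -87, -100, -98, -95, -94]
263 [-98, -97, -96, -95, -92, -92, -92, -96, -100, -94, -83, -81, -73, -66, -74, -93, -97, -97, -95, -95]
264 [-99, -100, -97, -94, -93, -91, -94, -95, -100, -100, -99, -99, -99, -94, -96, -99, -97, -98, -95, -97]
265 [-98, -98, -95, -95, -91, -92, -94, -97, -99, -98, -98, -98, -98, -98, -99, -98, -97, -96, -97, -95]
266 [-99, -95, -95, -92, -90, -93, -96, -97, -99, -97, -97, -98, -98, -97, -98, -98, -96, -95, -96, -96]
267 [-96, -94, -93, -92, -91, -91, -94, -99, -98, -96, -97, -98, -98, -98, -97, -96, -96, -95, -95, -95]
268 [-99, -97, -92, -91, -92, -93, -98, -98, -97, -97, -97, -99, -98, -96, -97, -97, -94, -95, -94, -95]
```

View pics/tip.png

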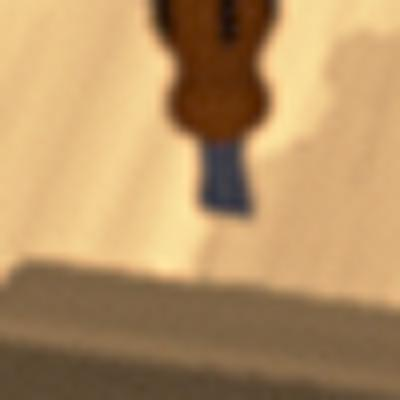

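Request:
{"fn": "carry_out", "kwargs": {"deltas": [[0.0067, 0.0195, 0.1, 0, -1], [0.0067, 0.0195, 0.2, 0, -1], [0.0067, 0.0195, 0.235, 0, -1], [0.0067, 0.0195, 0.24, 0, -1], [0.0067, 0.0195, 0.24, 0, -1]]}}

```text
clock: 19.4
position: [0.5397, -0.0417, 0.3165]
ee_rot: [0.373, 0.928, 0.0, 0.0]
ft_force: [-0.7, -0.6, -1.6]
grip_width: 0.287
grasp_force: 59.1
```

```bash
python3 st.py
```

```text
{'clock': 19.4, 'position': [0.5397, -0.0417, 0.3165], 'ee_rot': [0.3728, 0.9279, 0.0002, 0.0003], 'joint_pos': [-0.3884, 0.113, 0.4193, 1.6057, -0.0465, 1.4322, 0.8416], 'ft_force': [-0.744, -0.6086, -1.5902], 'torque': [-0.0587, 0.0119, 0.0577], 'grip_width': 0.2871, 'grasp_force': 59.0899}
```

Request:
{"fn": "carry_out", "kwargs": {"deltas": [[0, 0, 0.015, 0, -1], [0, 0, 0.03, 0, -1], [0, 0, 0.033, 0, -1], [0, 0, 0.033, 0, -1]]}}

```text
clock: 19.9
position: [0.5398, -0.0418, 0.3122]
ee_rot: [0.373, 0.928, 0.0, 0.001]
ft_force: [-1.5, -0.6, 5.6]
grip_width: 0.291
grasp_force: 60.0
```

```bash
python3 st.py
```

```text
{'clock': 19.9, 'position': [0.5398, -0.0418, 0.3122], 'ee_rot': [0.3728, 0.9279, 0.0004, 0.0007], 'joint_pos': [-0.388, 0.1141, 0.4191, 1.6134, -0.0472, 1.4225, 0.8422], 'ft_force': [-1.5332, -0.6289, 5.6176], 'torque': [-0.0433, 0.4593, 0.0516], 'grip_width': 0.291, 'grasp_force': 60.0268}
```

Request:
{"fn": "carry_out", "kwargs": {"deltas": [[0.0003, -0.0035, -0.002, 0.3, -1], [0.0012, -0.007, -0.002, 0.6, -1], [0.0031, -0.0117, -0.002, 1, -1], [0.0031, -0.0117, -0.002, 1, -1]]}}

```text
clock: 20.4
position: [0.5386, -0.0427, 0.3123]
ee_rot: [0.6, 0.8, 0.001, 0.001]
ft_force: [1.4, -0.6, 4.2]
grip_width: 0.286
grasp_force: 59.4
```

```bash
python3 st.py
```

```text
{'clock': 20.4, 'position': [0.5386, -0.0427, 0.3123], 'ee_rot': [0.6002, 0.7998, 0.0008, 0.0009], 'joint_pos': [-0.4156, 0.111, 0.4501, 1.6179, -0.0489, 1.4215, 0.3225], 'ft_force': [1.3877, -0.5757, 4.1812], 'torque': [-0.1513, -0.6765, -0.0179], 'grip_width': 0.2864, 'grasp_force': 59.4399}
```

Request:
{"fn": "carry_out", "kwargs": {"deltas": [[0.0003, -0.0035, 0, 0.3, -1], [0.0012, -0.007, 0, 0.6, -1], [0.0012, -0.007, 0, 0.6, -1]]}}

```text
clock: 20.78
position: [0.5377, -0.0428, 0.3123]
ee_rot: [0.717, 0.698, 0.001, 0.001]
ft_force: [5.4, -0.8, 5.3]
grip_width: 0.294
grasp_force: 59.5
```

```bash
python3 st.py; python3 tip.py | head -1
```

```text
{'clock': 20.775, 'position': [0.5377, -0.0428, 0.3123], 'ee_rot': [0.7166, 0.6975, 0.001, 0.0009], 'joint_pos': [-0.4321, 0.1087, 0.4677, 1.6211, -0.0496, 1.4208, 0.0135], 'ft_force': [5.4001, -0.8046, 5.2953], 'torque': [-0.2084, -1.284, 0.0324], 'grip_width': 0.2936, 'grasp_force': 59.4581}
pred [314.79 280.45]
```

View pics/tip.png

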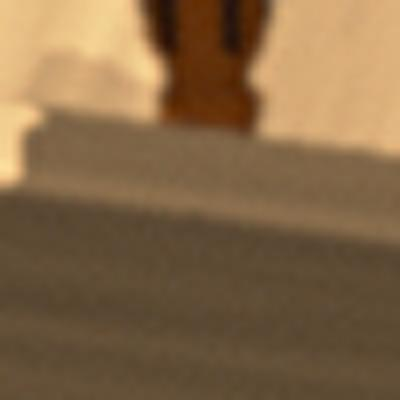

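Request:
{"fn": "carry_out", "kwargs": {"deltas": [[0.0002, 0.005, 0, 0.2, -1], [0.0006, 0.003, 0, 0.4, -1], [0.0006, 0.0018, 0, 0.4, -1]]}}

```text
clock: 21.4
position: [0.5376, -0.0429, 0.3123]
ee_rot: [0.785, 0.619, 0.001, 0.001]
ft_force: [3.2, -1.7, 6.6]
grip_width: 0.289
grasp_force: 59.7
```

```bash
cat > ft.py <<'E'
from feat import *
o=[]
for _ in range(2):
    c=camera("side"); s=manip.get_obs(); o.append(s)
    r=[]
    for g in ([.594,.004,.282],[.475,.003,.282]):
        try: p,a=disc(c,g,1,7); r.append((onz(c,p,.282)[:2].round(4).tolist(),round(a)))
        except Exception as e: r.append(str(e))
    print(r)
print("t",s["clock"],"pos",np.round(s["position"],4),"yaw",np.degrees(2*np.arctan2(s["ee_rot"][0],s["ee_rot"][1])).round(1),"F",np.mean([x["ft_force"] for x in o],0).round(1),"Mz",np.round([x["torque"][2] for x in o],3),"q7",np.round(s["joint_pos"][6],3))
E
python3 ft.py
```

```text
[([0.5962, 0.007], 42), ([0.4765, 0.0042], 62)]
[([0.5962, 0.007], 42), ([0.4766, 0.0042], 62)]
t 21.5 pos [ 0.5376 -0.0429  0.3123] yaw 103.4 F [ 2.3 -1.1  6.5] Mz [0.064 0.069] q7 -0.192
```

Request:
{"fn": "carry_out", "kwargs": {"deltas": [[0.0002, 0.001, 0, 0.2, -1], [0.0006, -0.0015, 0, 0.4, -1], [0.0006, -0.002, 0, 0.4, -1]]}}

```text
clock: 21.88
position: [0.5373, -0.0429, 0.3122]
ee_rot: [0.846, 0.533, 0.001, 0.001]
ft_force: [2.1, -1.3, 7.4]
grip_width: 0.29
grasp_force: 59.7
```

```bash
python3 ft.py
```

```text
[([0.5969, 0.006], 42), ([0.477, 0.004], 62)]
[([0.5968, 0.006], 42), ([0.477, 0.004], 63)]
t 21.975 pos [ 0.5373 -0.0429  0.3123] yaw 115.4 F [ 2.5 -0.9  6.5] Mz [0.092 0.066] q7 -0.401
```

Request:
{"fn": "carry_out", "kwargs": {"deltas": [[0.0002, -0.001, 0, 0.2, -1], [0.0006, -0.0035, 0, 0.4, -1], [0.0006, -0.0035, 0, 0.4, -1]]}}

```text
clock: 22.35
position: [0.5369, -0.0427, 0.3123]
ee_rot: [0.897, 0.442, 0.001, 0.001]
ft_force: [2.8, -2.0, 6.5]
grip_width: 0.29
grasp_force: 59.7
```

```bash
python3 ft.py
```

```text
[([0.5968, 0.006], 43), ([0.477, 0.0039], 63)]
[([0.5968, 0.006], 42), ([0.4771, 0.0039], 63)]
t 22.45 pos [ 0.5369 -0.0427  0.3123] yaw 127.4 F [ 2.4 -1.8  7.3] Mz [0.181 0.149] q7 -0.61
```

Request:
{"fn": "carry_out", "kwargs": {"deltas": [[0, -0.0005, 0, 0.04, -1], [0, -0.001, 0, 0.08, -1], [0, -0.001, 0, 0.08, -1], [0, -0.001, 0, 0.08, -1]]}}

```text
clock: 22.95
position: [0.5368, -0.0426, 0.3123]
ee_rot: [0.906, 0.424, 0.001, 0.001]
ft_force: [3.3, -2.5, 7.3]
grip_width: 0.29
grasp_force: 59.7
```

```bash
sed -i 's/range(2)/range(5)/' ft.py; python3 ft.py
```

```text
[([0.5969, 0.006], 43), ([0.4769, 0.004], 63)]
[([0.5969, 0.006], 42), ([0.4771, 0.004], 63)]
[([0.5969, 0.006], 43), ([0.4771, 0.0039], 63)]
[([0.5968, 0.006], 42), ([0.477, 0.004], 63)]
[([0.5969, 0.006], 42), ([0.477, 0.004], 63)]
t 23.2 pos [ 0.5368 -0.0427  0.3122] yaw 129.8 F [ 2.8 -2.3  7.2] Mz [0.217 0.265 0.199 0.191 0.212] q7 -0.652
```

Request:
{"fn": "carry_out", "kwargs": {"deltas": [[0, 0.0005, 0, -0.1, -1], [0, 0.001, 0, -0.2, -1], [0, 0.001, -0.03, -0.2, -1], [0, 0.001, -0.08, -0.2, -1], [0, 0.001, -0.2, -0.2, -1], [0, 0.001, -0.4, -0.2, -1], [0, 0.001, -0.4, -0.2, -1]]}}

```text
clock: 24.08
position: [0.537, -0.0424, 0.3745]
ee_rot: [0.884, 0.468, 0.002, 0.001]
ft_force: [-0.5, -0.4, -2.0]
grip_width: 0.291
grasp_force: 59.6
```

```bash
python3 ft.py|tail -2; python3 tip.py | head -1
```

```text
[([0.5969, 0.0061], 43), ([0.4772, 0.0041], 61)]
t 24.325 pos [ 0.5361 -0.0421  0.3708] yaw 124.2 F [-0.6  0.1 -1.4] Mz [ 0.009  0.025  0.081  0.045 -0.017] q7 -0.56
pred [314.51 253.68]
```

Request:
{"fn": "carry_out", "kwargs": {"deltas": [[0, 0, 0, -0.35, -1], [0, 0, 0, -0.7, -1], [0, 0, 0, -1, -1]]}}

```text
clock: 24.95
position: [0.5364, -0.0422, 0.3714]
ee_rot: [0.73, 0.683, -0.0, -0.0]
ft_force: [-0.2, 0.4, -0.8]
grip_width: 0.286
grasp_force: 59.6
```

Request:
{"fn": "carry_out", "kwargs": {"deltas": [[0, 0, 0, -0.35, -1], [0, 0, 0, -0.7, -1], [0, 0, 0, -1, -1]]}}

```text
clock: 25.32
position: [0.5364, -0.0422, 0.3714]
ee_rot: [0.529, 0.849, -0.0, -0.0]
ft_force: [-0.2, 0.0, -0.4]
grip_width: 0.289
grasp_force: 59.6
```

Request:
{"fn": "carry_out", "kwargs": {"deltas": [[0, 0, 0, -0.35, -1], [0, 0, 0, -0.7, -1], [0, 0, 0, -1, -1]]}}

```text
clock: 25.7
position: [0.5364, -0.0422, 0.3714]
ee_rot: [0.291, 0.957, -0.0, -0.0]
ft_force: [-0.2, 1.4, -1.3]
grip_width: 0.289
grasp_force: 59.6
```

Request:
{"fn": "carry_out", "kwargs": {"deltas": [[0, 0, 0, -0.35, -1], [0, 0, 0, -0.7, -1], [0, 0, 0, -1, -1], [0, 0, 0, -1, -1]]}}

```text
clock: 26.2
position: [0.5364, -0.0422, 0.3714]
ee_rot: [0.037, 0.999, 0.0, -0.0]
ft_force: [-0.5, -0.8, -1.3]
grip_width: 0.288
grasp_force: 59.6
```

```bash
python3 ft.py | tail -1
```

```text
t 26.45 pos [ 0.5364 -0.0422  0.3715] yaw 4.3 F [ 0.1  0.2 -0.6] Mz [ 0.034 -0.006 -0.037  0.015 -0.006] q7 1.524
```

Request:
{"fn": "carry_out", "kwargs": {"deltas": [[0.06, -0.3, 0, -0.1, -1], [0.12, -0.6, 0, -0.185, -1], [0.177, -0.771, 0.02, -0.185, -1], [0.177, -0.771, 0.02, -0.185, -1], [0.177, -0.771, 0.02, -0.185, -1]]}}

```text
clock: 27.08
position: [0.5018, -0.1548, 0.3685]
ee_rot: [-0.012, 1.0, 0.0, 0.0]
ft_force: [-0.1, 1.0, -1.7]
grip_width: 0.286
grasp_force: 59.6
```

```bash
python3 ft.py | tail -1; sed -i 's/u-8:u+12/u-6:u+10/; s/v-16,v+8/v-9,v+7/' tip.py; sed -i 's/"cols",u-8,"..",u+11/"cols",u-6/' tip.py; python3 tip.py
```

```text
t 27.325 pos [ 0.5018 -0.1549  0.3684] yaw -1.4 F [ 0.   0.1 -0.8] Mz [0.09  0.028 0.013 0.005 0.044] q7 1.838
pred [350.18 217.68]
cols 344
208 [-103, -104, -102, -105, -103, -81, -56, -53, -57, -51, -52, -65, -73, -75, -73, -71]
209 [-65, -86, -98, -102, -104, -90, -39, -14, -11, -9, -35, -87, -106, -104, -104, -105]
210 [3, -20, -67, -98, -105, -91, -33, 4, 9, 10, -36, -101, -99, -95, -99, -98]
211 [14, 11, -14, -69, -103, -88, -32, 7, 11, 10, -38, -104, -97, -92, -94, -96]
212 [19, 18, 12, -28, -83, -81, -30, 6, 10, 8, -37, -102, -98, -92, -96, -97]
213 [15, 14, 16, -6, -61, -70, -26, 5, 9, 10, -33, -94, -98, -94, -97, -97]
214 [15, 17, 16, 5, -50, -61, -22, 6, 7, 10, -21, -82, -100, -96, -98, -98]
215 [11, 12, 14, -1, -55, -60, -17, 11, 8, 12, -17, -75, -100, -98, -97, -96]
216 [14, 15, 4, -40, -79, -62, -11, 13, 8, 1, -28, -79, -100, -97, -97, -97]
217 [10, -5, -51, -86, -100, -64, -14, -7, -30, -51, -69, -95, -98, -98, -98, -95]
218 [-38, -67, -92, -100, -99, -80, -46, -60, -90, -102, -100, -98, -97, -97, -96, -97]
219 [-91, -95, -98, -95, -95, -100, -95, -100, -100, -97, -94, -94, -96, -99, -98, -99]
220 [-100, -95, -97, -94, -97, -99, -99, -99, -94, -91, -93, -95, -98, -99, -98, -97]
221 [-96, -95, -95, -92, -95, -98, -96, -96, -92, -93, -96, -99, -97, -98, -97, -98]
222 [-95, -96, -93, -92, -96, -96, -97, -93, -93, -99, -100, -98, -97, -96, -96, -97]
223 [-96, -94, -95, -92, -95, -94, -97, -94, -95, -100, -98, -96, -96, -97, -96, -97]
```

Request:
{"fn": "carry_out", "kwargs": {"deltas": [[0.004, -0.003, 0.12, 0, -1], [0.004, -0.003, 0.25, 0, -1], [0.004, -0.003, 0.32, 0, -1], [0.004, -0.003, 0.345, 0, -1], [0.004, -0.003, 0.36, 0, -1], [0.004, -0.003, 0.36, 0, -1]]}}

```text
clock: 28.32
position: [0.5011, -0.1561, 0.3148]
ee_rot: [-0.012, 1.0, 0.0, 0.0]
ft_force: [0.1, -1.2, -0.5]
grip_width: 0.287
grasp_force: 59.6
```

Request:
{"fn": "carry_out", "kwargs": {"deltas": [[0, 0, 0.03, 0, -1], [0, 0, 0.06, 0, -1], [0, 0, 0.09, 0, -1], [0, 0, 0.12, 0, -1], [0, 0, 0.135, 0, -1], [0, 0, 0.135, 0, -1]]}}

```text
clock: 29.08
position: [0.5009, -0.1561, 0.2941]
ee_rot: [-0.012, 1.0, 0.0, -0.0]
ft_force: [-0.1, 0.6, -1.9]
grip_width: 0.288
grasp_force: 59.6
```

Request:
{"fn": "carry_out", "kwargs": {"deltas": [[0, 0, 0.01, 0, -1], [0, 0, 0.018, 0, -1], [0, 0, 0.018, 0, -1]]}}

```text
clock: 29.45
position: [0.5013, -0.1562, 0.2929]
ee_rot: [-0.012, 1.0, 0.0, 0.001]
ft_force: [-3.2, 1.2, 8.7]
grip_width: 0.287
grasp_force: 60.5
```

Request:
{"fn": "carry_out", "kwargs": {"deltas": [[0, 0, -0.008, 0, -1], [0, 0, -0.008, 0, -0.5], [0, 0, -0.008, 0, -0.1], [0, 0, -0.008, 0, 0.1], [0, 0, -0.008, 0, 0.1], [0, 0, -0.2, 0, 0.1], [0, 0, -0.5, 0, 0.1], [0, 0, -0.9, 0, 0.1], [0, 0, -0.9, 0, 0.1]]}}

```text
clock: 30.58
position: [0.502, -0.1566, 0.4309]
ee_rot: [-0.012, 1.0, -0.0, 0.003]
ft_force: [0.1, -1.0, -0.6]
grip_width: 0.555
grasp_force: 0.0
```

Request:
{"fn": "carry_out", "kwargs": {"deltas": [[0.4, 0, 0, 0, 0.1], [0.8, 0, 0, 0, 0.1], [1, 0, 0, 0, 0.1], [1, 0, 0, 0, 0.1]]}}

```text
clock: 31.08
position: [0.3495, -0.1601, 0.4266]
ee_rot: [-0.012, 1.0, 0.001, 0.001]
ft_force: [0.9, -0.1, 0.8]
grip_width: 0.548
grasp_force: 0.0
```

```bash
python3 st.py; python3 - <<'E'
from feat import *
from pose import UV
ims=[]
for n in ("top","side"):
    c=camera(n); W=world(c,UV,c["depth"])
    for k,(g,d) in {"f1":([.595,.004,.282],1),"f2":([.476,.003,.282],1),"g1":([.6,-.2785,.282],1),"g2":([.48,-.281,.282],1)}.items():
        try: p,a=disc(c,g,d,8); print(n,k,round(a),onz(c,p,g[2]).round(4))
        except Exception as e: print(n,k,e)
    ims.append(c["img"][170:305,205:425] if n=="top" else c["img"][165:300,235:455])
    h=cv2.cvtColor(c["img"],cv2.COLOR_RGB2HSV); m=((h[...,1]>190)&(h[...,0]<14)&(h[...,2]>70)).astype(np.uint8)
    k,l,s,ce=cv2.connectedComponentsWithStats(m); print(n,[(s[i].tolist(),ce[i].round(1)) for i in range(1,k) if s[i,4]>20])
cv2.imwrite("pics/end.png",cv2.resize(np.hstack(ims)[...,::-1],None,fx=1.8,fy=1.8,interpolation=cv2.INTER_CUBIC))
E
```

```text
{'clock': 31.075, 'position': [0.3495, -0.1601, 0.4266], 'ee_rot': [-0.0117, 0.9999, 0.0006, 0.001], 'joint_pos': [-0.2577, -0.309, 0.4267, 1.7192, 0.1258, 1.7025, 1.762], 'ft_force': [0.9173, -0.0869, 0.7584], 'torque': [0.0016, -0.009, 0.0714], 'grip_width': 0.5484, 'grasp_force': 0.0}
top f1 56 [0.5951 0.0048 0.282 ]
top f2 63 [0.4753 0.0023 0.282 ]
top g1 56 [ 0.5998 -0.2785  0.282 ]
top g2 61 [ 0.4801 -0.281   0.282 ]
top [([328, 243, 14, 15, 84], array([334.3, 251.6]))]
side f1 42 [0.5969 0.006  0.282 ]
side f2 47 [0.477 0.004 0.282]
side g1 16 [ 0.6009 -0.2779  0.282 ]
side g2 16 [ 0.4808 -0.2794  0.282 ]
side [([346, 197, 14, 46, 257], array([352.4, 219.4]))]
```

View pics/end.png

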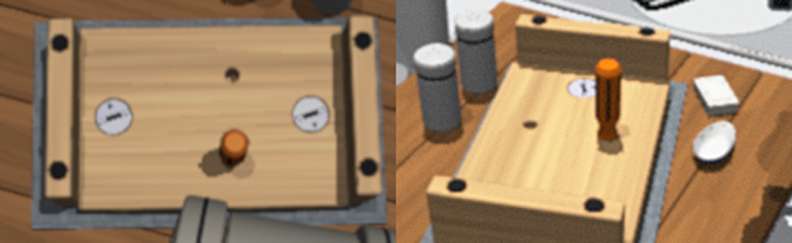

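```bash
python3 -c "
from workcell import ticket; print(ticket.hand_in())"
```

```text
the job is handed in; nothing more can be done
None
```

I handed the job in at about 31 s: the leg measures flush to within about 1 mm and stands upright. The cam is tightened to roughly 0.2 N m (sensor noise about ±0.03, so snugness rests on that reading), the screwdriver is fully down in its original hole, and the gripper is clear.

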